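Wedge the tube racks tight on the lab shaker

TASK

The three white tube racks on the shaker tray have play and would rattle. Take the broad tapered wedge from among the three grey fillers (the slim wedge is too thin and the straight-sided filler too thick), set it narrow end down in the gap between the last rack and the tray's end wall, and press it down until the row is packed tight and the wedge stands jammed upright, nearly down to the tray floor. Then let go of it.

Things in the scene. Friction and masses are not known exactly. Their poses are not given: they have to be found in the camera images.
- wedge: Broad grey plastic wedge, 0.18 kg, standing on its narrow foot. Origin: foot centre, z up, 115 mm tall. 60 mm wide along x; along y it tapers evenly from 20 mm (foot) to 59 mm (70 mm up); plate to 75 mm; then a grip tab 44 (x) by 20 mm (y) to 115 mm: hold it there to stay clear of racks. Half-turn symmetric. Two like it stand by: a slim wedge (34 mm at top), a straight block (68 mm thick)
- shaker: Fixed lab shaker, white base 220 (x) by 270 mm (y), yaw varies. Origin: underside centre, z up. Aluminium tray on top: floor z = 85 mm, the row runs along y between end walls with inner faces at y = -100 and +100 mm, 10 mm thick, tops z = 145 mm; side rails 100 mm apart, tops z = 103 mm. Three loose racks stand in the +y part with play; the gap is at the -y wall
- gap (a point): Point on the tray floor, in the middle of the last gap once the row is tight (50 mm wide then; 36 to 42 mm at first, between the last rack and the -y end wall, so its middle is 4 to 7 mm nearer the wall). Axes as the shaker's. Pressed here with 10 to 22 N the wedge pushes the racks together, then jams with its foot about 6 mm above this floor and friction keeps it there
- rack_end: Tube rack next to the gap: loose white block 90 (x) by 50 (y) by 60 mm high, with eight capped tubes 9 mm higher (mixed colours, as on the other two racks), 0.12 kg. Origin: underside centre, on the tray floor; axes as the shaker's. Tight, its origin is at y = -25 mm of the shaker; at first 8 to 14 mm nearer the gap
Not all that is in view belongs to the job. What is shaped like the wedge but green or purple is not meant.

How it is judged (in metres and radians):
At the end, for the whole second after the job is handed in: Broad wedge in the gap, foot under 14 mm above the tray floor, within 12 mm (y) and 25 mm (x) of the tight gap's centre, upright and square within 11 degrees; last rack within 4.5 mm of its tight place (y above -29.5 mm) and upright within 8 degrees; both at rest (z of wedge in the frame of shaker between 0.08 and 0.099 m and y of wedge in the frame of shaker between -0.087 and -0.063 m and x of wedge in the frame of shaker between -0.025 and 0.025 m and angle between wedge's own z axis and vertical below 0.2 rad and angle between the y axis of wedge and the y axis of shaker, either way round below 0.2 rad and y of rack_end in the frame of shaker above -0.0295 m and angle between rack_end's own z axis and vertical below 0.15 rad and linear speed of each of wedge, rack_end below 0.02 m/s); the robot touches nothing.
It also fails if it takes over 35 s, if anything falls off the work surface, if the arm or the gripper's body presses on something with over 40 N, if the wrist force passes 120 N, or if a joint passes its speed limit or range.

ROBOT

A 6-joint arm with a two-finger parallel gripper is mounted at the origin on the work surface. World frame = base frame: x ahead of the robot, y to its left, z up, the work surface at z = 0. Lengths are in mm, angles in rad, forces in N, time in s.
With the tool pointing down it reaches from about 275 to 750 mm from the base axis. Payload 10.2 kg.
Tool frame: the origin (TCP) lies midway between the tips of the shut fingers; the grasp point (between the pads) lies 19 mm behind it (ctrl.grip_depth is the distance from the TCP to the grasp point, in mm); y points along the fingers, x is the direction in which the jaws open and shut, and the axes are right-handed (so a half turn about y gives the same grasp; the last joint's range is limited). The gripper opens to 85 mm and grips with 20 to 120 N. Pads are 22 mm wide; open, the fingers measure 114 mm over their backs; the gripper's body (76 mm by 85 mm) begins 54 mm behind the grasp point. The pads swing forward as they close: fully open they stand 13 mm farther back than shut.
Start: joints at [-0.223, 0.313, 1.498, -0, 1.331, -0.223], TCP at [525.006, -0.013, 231.294] pointing down, gripper open.
Joint ranges: [-2.94, 2.94], [-0.97, 2.17], [0.19, 2.56], [-1.23, 4.37], [0.02, 3.11], [-2.88, 2.88]. Speed limits (rad/s): [2.39, 2.39, 3.01, 3.14, 3.14, 3.14].

INTERFACE

Orientations are given as a unit quaternion [w, x, y, z].
In Python, from rig import ctrl gives the robot as it stands. The module is installed in compiled form; this text tells all that it offers.
- The arm moves only by the tool drive_tool, never from a script. Its arguments are lists of equal length, an entry for each row: "gripper": the closure, from 0 (fully open) to 1 (shut); "offset": the shift along the tool's x, y, z in m, a list of three; "turn": the turn about the tool's y in degrees. In form: {"gripper": [gripper, ...], "offset": [[tx, ty, tz], ...], "turn": [turn, ...]}. A call has 1 to 20 rows; each row shifts and turns the commanded pose from where the row before left it, along the tool's axes as they then stand; what a row does not reach is not made up. A row lasts 1/12 s, in which the tool goes at most 41.7 mm and 7.16 degrees, less where a joint would pass 70% of its speed; a pose out of reach is approached as far as the arm can. A call is refused whole if a number of a shift passes 0.0417 or a number of a turn 7.16, either way. A call with a gripper value outside its range is refused whole. The fingers move at their own pace and stop on an object; "force" is the grip in N (left out, the last holds). Time passes only in rows, so rows that do not move let the fingers close. It gives the time, the measured TCP pose, the force and the opening at its end, in the units of the state.
- ctrl.sense(): the state, without advancing time (a new reading comes with each control period).
- ctrl.capture(name): name is "scene" or "side" or "wrist"; returns (picture, depth): 400x640x3 uint8, red, green, blue; 400x640 float32, mm along the optical axis (not along the pixel's ray), 0 where there is no reading.
- ctrl.camera_params(name): a dict with "fovy" (degrees; the focal length in pixels is half the picture's height over the tangent of half this angle, whatever the lens; pixels are square), "cx", "cy" (the principal point, pixels), "distortion" ([k1, k2, p1, p2, k3] as OpenCV has them; the pictures are not rectified), "view" (4x4, takes a point from world to camera coordinates); the wrist camera has in their place "tool_from_camera" (4x4, takes a point from camera to tool coordinates, whose origin is the TCP and whose axes are the tool frame's). Camera axes: x right, y down, z forward; pixel columns grow to the right and rows downward; lengths in mm; the calibration is good to about 2 mm. A picture is of the moment at which its call begins: read the wrist's pose just before it. camera_params takes no time and is no camera call.
- ctrl.finish_job(): hands the job in, once; it reports no verdict.
Trained networks look in the newest picture that a camera, given by its name, has taken for a name from the list of things; names that differ only in an ending like _2 or _b are one class to them, and where a whole thing is asked for, a point or a joint stands for the part that bears it (a point fixed in the world has none). Each returns a list of dicts, best first, with "score" (0 to 1); they miss things now and then, are a little off and sometimes report something else, mostly with a low value. They report only what shows in the picture. A call takes as long as a camera call. They do not tell look-alikes from the thing itself.
- ctrl.boxes_of(camera, query): "centre" ([x, y, z] in mm, in the coordinates of the camera as it stood for that picture, good to about 4 mm: the middle of the surface that is visible of it).
- ctrl.regions_of(camera, query): "mask" (400x640 bool, what is visible of it).
- ctrl.pinpoint(camera, query): "centre" ([x, y, z] in mm, in the coordinates of the camera as it stood for that picture, good to about 4 mm: a listed point, or the origin of a listed thing).
The state is a dict: "time_s": time; "joints": joint angles; "dq": joint speeds; "tau": joint torques, N m; "eef_pos": TCP position; "ee_rot": TCP orientation; "force": force on the tool from outside, world axes, zero at the start; "wrist_torque": the same for the moment, N m; "grip_width": opening from 0.0 (shut) to 1.0 (fully open).
Only numpy, scipy, OpenCV 4.12 (cv2) and the standard library are available. Lean on these libraries where they do the work, as an engineer would, in place of code of your own. Each camera call takes 0.05 s, during which the arm holds its last target.

## Working session

There is one attempt and no reset: what is moved stays moved. The work goes in short steps, Python scripts to look and compute and a tool call to move; the robot and the scene stay as the last step left them, time stands still between calls to the robot, and variables do not carry over. Pictures are saved under pics/ and viewed, and the job is handed in when it is done.

Besides the shell and the picture viewer there is one more tool, called after ">>>" as name(argument=value, ...), one argument or row to a line, values as JSON. drive_tool: Moves the arm, as the interface text tells. Its arguments: {"type":"object","properties":{"gripper":{"type":"array","items":{"type":"number"}},"offset":{"type":"array","items":{"type":"array","items":{"type":"number"}}},"turn":{"type":"array","items":{"type":"number"}},"force":{"type":"number"}},"required":["gripper","offset","turn"]}

```bash
mkdir -p pics
cat > h.py <<'E'
import numpy as np, cv2
from rig import ctrl
def K(n):
    p=ctrl.camera_params(n); f=200/np.tan(np.radians(p['fovy'])/2)
    return np.array([[f,0,p['cx']],[0,f,p['cy']],[0,0,1]]),np.array(p['distortion'])
def save(im,name): cv2.imwrite('pics/'+name,im[:,:,::-1])
def c2w(n,s=None):
    p=ctrl.camera_params(n)
    if 'view' in p: return np.linalg.inv(np.array(p['view']))
    from scipy.spatial.transform import Rotation as R
    s=s or ctrl.sense(); q=s['ee_rot']; T=np.eye(4); T[:3,:3]=R.from_quat([q[1],q[2],q[3],q[0]]).as_matrix(); T[:3,3]=s['eef_pos']
    return T@np.array(p['tool_from_camera'])
def cloud(n,d,T):
    k,ds=K(n); v,u=np.mgrid[0:400,0:640]
    q=cv2.undistortPoints(np.stack([u,v],-1).reshape(-1,1,2).astype(float),k,ds).reshape(400,640,2)
    P=np.dstack([q[...,0]*d,q[...,1]*d,d,np.ones_like(d)])
    return (P@T.T)[...,:3]
def tw(T,c): return (T@np.r_[c,1])[:3]
E
cat > a.py <<'E'
from h import *
for n in ['scene','side']:
    im,d=ctrl.capture(n); save(im,n+'0.png'); np.savez('/tmp/'+n,im=im,d=d)
    T=c2w(n); np.save('/tmp/T'+n,T)
    for q in ['wedge','shaker','gap','rack_end']:
        r=ctrl.pinpoint(n,q); print(n,q,[(round(x['score'],2),tw(T,x['centre']).round().tolist(),) for x in r[:6]])
print(ctrl.sense())
E
python3 a.py
```

```text
scene wedge [(0.9, [459.0, -446.0, -0.0]), (0.7, [350.0, -365.0, 1.0]), (0.61, [465.0, -341.0, -1.0])]
scene shaker [(0.9, [556.0, 125.0, 1.0])]
scene gap [(0.83, [531.0, 57.0, 87.0])]
scene rack_end [(0.58, [542.0, 93.0, 87.0])]
side wedge [(0.82, [355.0, -367.0, 1.0]), (0.74, [461.0, -449.0, -1.0]), (0.67, [464.0, -341.0, 6.0])]
side shaker [(0.77, [560.0, 128.0, 2.0])]
side gap [(0.92, [531.0, 53.0, 84.0])]
side rack_end [(0.82, [543.0, 89.0, 88.0])]
{'time_s': 0.5, 'joints': array([-2.23414093e-01,  3.12880467e-01,  1.49776859e+00,  9.62194712e-06,
        1.33099014e+00, -2.23440035e-01]), 'dq': array([ 1.35303733e-03,  8.47778543e-04, -7.01816974e-04,  3.04408310e-04,
       -8.01325576e-05,  3.83775967e-04]), 'tau': array([-8.96669972e-04, -4.11934090e+01, -2.59766346e+01, -1.71202146e-04,
        8.12162380e-04,  3.45120634e-05]), 'eef_pos': array([ 5.24982339e+02, -1.31049769e-02,  2.31278327e+02]), 'ee_rot': array([ 7.07113650e-01, -7.07099912e-01,  6.95205702e-06,  2.36796028e-05]), 'force': array([0.12364845, 0.23322639, 0.09850831]), 'wrist_torque': array([ 0.0411723 , -0.00354893, -0.01701484]), 'grip_width': 0.9981079789906709}
```

View pics.

View pics/scene0.png

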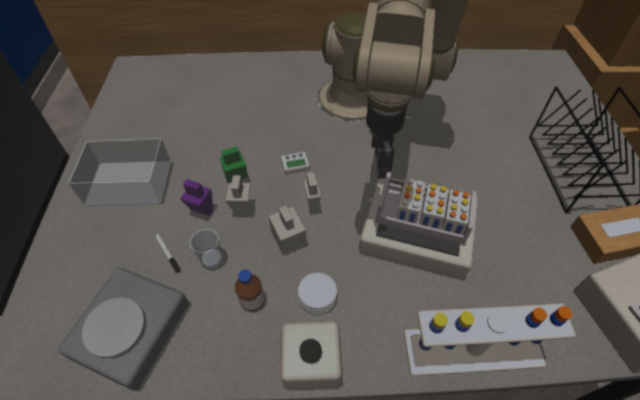

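View pics/side0.png

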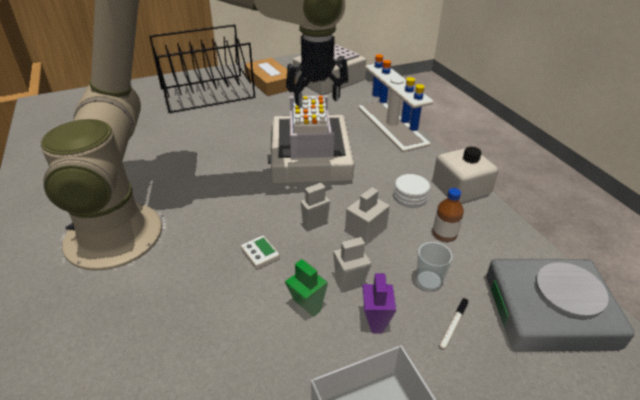

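```bash
cat > b.py <<'E'
from h import *
out={}
for n in ['scene','side']:
    z=np.load('/tmp/'+n+'.npz'); T=np.load('/tmp/T'+n+'.npy'); P=cloud(n,z['d'],T); ok=z['d']>0
    P=P[ok]; C=z['im'][ok]
    # tall things in filler area
    m=(P[:,1]<-250)&(P[:,0]>250)&(P[:,0]<600)&(P[:,2]>80)&(P[:,2]<135)
    Q=P[m]; CC=C[m]
    for c in [(459,-446),(352,-366),(465,-341)]:
        s=np.hypot(*(Q[:,:2]-c).T)<50
        q=Q[s]
        if len(q)<20: print(n,c,len(q)); continue
        tab=q[q[:,2]>111]; pl=q[q[:,2]<85]
        for nm,a in (('tab',tab),('low',pl),):
            if len(a)>8:
                r=cv2.minAreaRect(a[:,:2].astype(np.float32)); print(n,c,nm,len(a),np.round(r[0]),np.round(r[1]),round(r[2],1),np.median(a[:,2]).round(1),np.median(CC[s],0))
    # walls
    m=(P[:,1]>-30)&(P[:,1]<300)&(P[:,2]>138)&(P[:,2]<149)&(P[:,0]>400)
    w=P[m]; np.save('/tmp/w'+n,w); print(n,'wall',len(w))
E
python3 b.py
```

```text
scene (459, -446) tab 125 [ 467. -451.] [46. 21.] 70.3 115.6 [54. 37. 62.]
scene (459, -446) low 21 [ 474. -451.] [45. 13.] 88.4 83.0 [54. 37. 62.]
scene (352, -366) tab 96 [ 354. -365.] [21. 41.] 21.9 115.8 [36. 57. 37.]
scene (352, -366) low 21 [ 360. -375.] [56. 24.] 76.2 82.8 [36. 57. 37.]
scene (465, -341) tab 115 [ 466. -341.] [20. 44.] 87.0 115.4 [99. 96. 91.]
scene (465, -341) low 12 [ 473. -334.] [14. 33.] 56.4 81.8 [99. 96. 91.]
scene wall 1541
side (459, -446) tab 215 [ 464. -452.] [47. 19.] 64.8 115.9 [102.5  50.  122.5]
side (459, -446) low 26 [ 454. -462.] [17. 29.] 17.9 82.6 [102.5  50.  122.5]
side (352, -366) tab 217 [ 353. -367.] [21. 45.] 21.8 115.9 [32. 82. 41.]
side (352, -366) low 42 [ 347. -372.] [16. 47.] 42.7 82.9 [32. 82. 41.]
side (465, -341) tab 193 [ 463. -341.] [22. 45.] 88.8 115.9 [107.  103.5  96. ]
side (465, -341) low 39 [ 456. -354.] [26. 45.] 65.5 82.5 [107.  103.5  96. ]
side wall 791
```

```bash
cat > c.py <<'E'
from h import *
for n,pts in [('scene',[(238,192),(287,225),(312,190)]),('side',[(316,205),(367,215),(352,263)])]:
    z=np.load('/tmp/'+n+'.npz'); T=np.load('/tmp/T'+n+'.npy'); P=cloud(n,z['d'],T)
    im=z['im']
    x0,y0=(210,160) if n=='scene' else (290,170)
    save(cv2.resize(im[y0:y0+110,x0:x0+130],None,fx=6,fy=5.4,interpolation=cv2.INTER_CUBIC)[:594,:780],n+'crop.png')
    for u,v in pts:
        B=P[v-26:v+27,u-26:u+27].reshape(-1,3); d=z['d'][v-26:v+27,u-26:u+27].ravel(); B=B[d>0]
        t=B[(B[:,2]>113)&(B[:,2]<119)]
        if len(t)<10: print(u,v,'few'); continue
        c=np.median(t[:,:2],0); near=lambda q:q[np.hypot(*(q[:,:2]-c).T)<55]
        t=near(t); r=cv2.minAreaRect(t[:,:2].astype(np.float32))
        b=near(B[(B[:,2]>72)&(B[:,2]<79)]); 
        print(n,u,v,'tab',len(t),np.round(r[0],1),np.round(r[1]),round(r[2],1))
        if len(b)>5:
            R=cv2.boxPoints(r); e0=R[1]-R[0]; e1=R[2]-R[1]
            a=e0 if np.linalg.norm(e0)>np.linalg.norm(e1) else e1; a=a/np.linalg.norm(a); nn=np.array([-a[1],a[0]])
            q=b[:,:2]-r[0]; print('   plate thick',np.percentile(q@nn,[1,50,99]).round(),'wide',np.percentile(q@a,[1,99]).round(),len(b),'long axis deg',np.degrees(np.arctan2(a[1],a[0])).round(1))
for n in ['scene','side']:
    w=np.load('/tmp/w'+n+'.npy')
    k,l,_,_=cv2.connectedComponentsWithStats(np.uint8(0*np.eye(2)))
    g=np.round(w[:,:2]/4).astype(int); img=np.zeros((300,300),np.uint8); img[g[:,0],g[:,1]]=1
    k,L,st,ce=cv2.connectedComponentsWithStats(img)
    lab=L[g[:,0],g[:,1]]
    for i in range(1,k):
        q=w[lab==i]
        if len(q)>15:
            r=cv2.minAreaRect(q[:,:2].astype(np.float32)); print(n,len(q),np.round(r[0]),np.round(r[1]),round(r[2],1),np.median(q[:,2]).round(1))
E
python3 c.py
```

```text
scene 238 192 tab 105 [ 466.  -341.3] [20. 44.] 86.3
   plate thick [-29.  11.  30.] wide [-32.  28.] 268 long axis deg -3.7
scene 287 225 tab 122 [ 566.4 -211.4] [44. 20.] 23.7
   plate thick [-33.  -8.  33.] wide [-38.  40.] 522 long axis deg 23.7
scene 312 190 tab 102 [ 460.8 -147.4] [45. 20.] 7.2
   plate thick [-17.  -7.  18.] wide [-29.  31.] 119 long axis deg 7.2
side 316 205 tab 122 [ 459.8 -148.2] [44. 22.] 8.0
   plate thick [-18. -11.  17.] wide [-30.  30.] 140 long axis deg 8.0
side 367 215 tab 116 [ 565.5 -213.4] [45. 22.] 27.3
   plate thick [-33. -11.  35.] wide [-40.  36.] 447 long axis deg 27.3
side 352 263 tab 172 [ 462.8 -341. ] [22. 44.] 86.9
   plate thick [-30. -16.  27.] wide [-30.  29.] 356 long axis deg -3.1
scene 154 [524.  27.] [ 10. 112.] 70.8 145.8
scene 1377 [564. 149.] [173. 115.] 71.0 146.1
side 209 [521.  27.] [ 16. 110.] 72.0 144.7
side 217 [542.  90.] [53. 88.] 71.0 146.0
side 115 [553. 125.] [56. 78.] 37.8 146.8
side 16 [543. 239.] [10.  8.] 49.7 143.9
side 22 [569. 168.] [19. 33.] 12.0 146.5
side 41 [594. 176.] [61. 22.] 62.3 147.3
side 20 [605. 223.] [15. 32.] 63.7 146.7
side 18 [636. 209.] [13. 15.] 83.5 145.6
```

```bash
cat > d.py <<'E'
from h import *
for n,(x0,y0) in [('scene',(355,160)),('side',(255,80))]:
    im=np.load('/tmp/'+n+'.npz')['im']
    save(cv2.resize(im[y0:y0+115,x0:x0+130],None,fx=6,fy=5.2,interpolation=cv2.INTER_CUBIC),n+'sh.png')
E
python3 d.py
```

```text
(no output)
```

View pics/sidecrop.png

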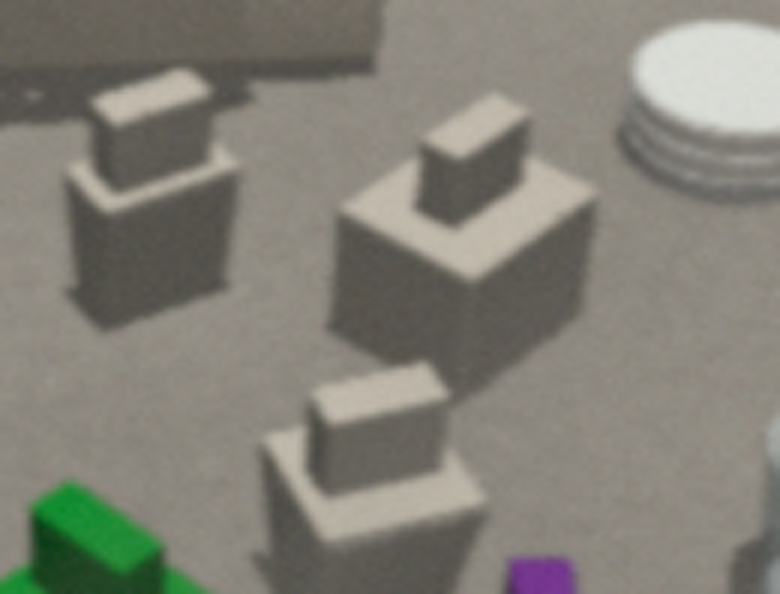

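View pics/scenesh.png

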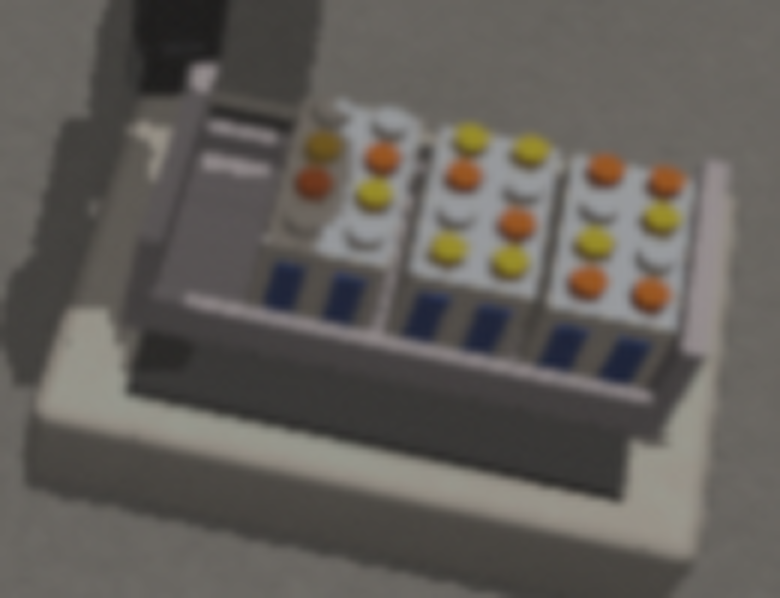

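View pics/sidesh.png

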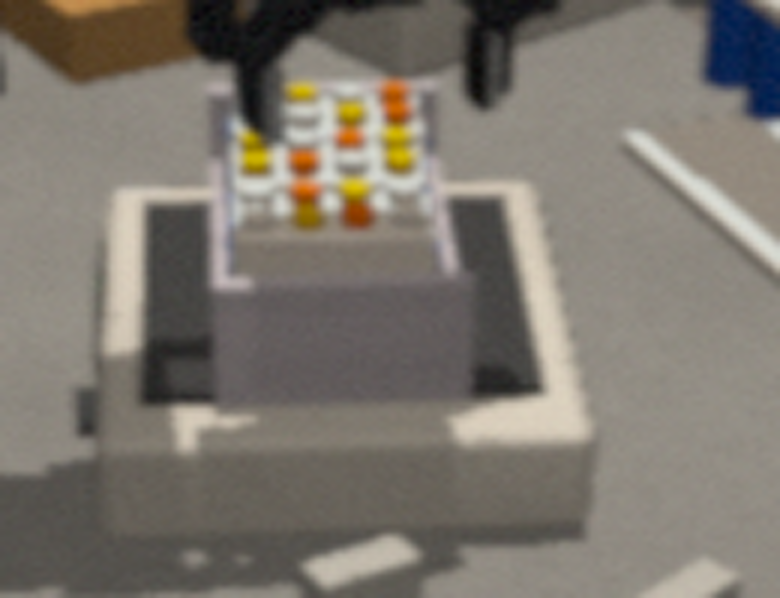

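Grey candidates in the scene view:
- (238,192): tapered, plate 59 mm thick.
- (287,225): straight sides, 68 mm thick.
- (312,190): slim, 34 mm thick.

The broad wedge is (238,192), which is (352,263) in the side view. The crop shows it tapering, and its thickness matches. It stands at about (464,-341) with its yaw near -3.5°. The shaker's origin is about (557,126) and its yaw is about -19°.

I'll move over the wedge and start turning.

>>> drive_tool(
  gripper=[0,0,0,0,0,0,0,0,0,0,0,0,0,0,0,0,0,0,0,0],
  offset=[
    [-0.005,0,-0.0284],
    [-0.005,0,-0.0284],
    [-0.005,0,-0.0284],
    [-0.005,0,-0.0284],
    [-0.005,0,-0.0284],
    [-0.005,0,-0.0284],
    [-0.005,0,-0.0284],
    [-0.005,0,-0.0284],
    [-0.005,0,-0.0284],
    [-0.005,0,-0.0284],
    [-0.005,0,-0.0284],
    [-0.005,0,-0.0284],
    [0,0,0],
    [0,0,0],
    [0,0,0],
    [0,0,0],
    [0,0,0],
    [0,0,0],
    [0,0,0],
    [0,0,0],
  ],
  turn=[0,0,0,0,0,0,0,0,0,0,0,0,7,7,7,7,7,7,7,7],
)

```text
time_s: 2.17
eef_pos: [465.0, -340.8, 231.2]
ee_rot: [0.623, -0.623, 0.334, -0.334]
force: [0.5, -0.7, 0.0]
grip_width: 1.0
```

>>> drive_tool(
  gripper=[0,0,0,0,0,0,0,0,0,0,0,0,0,0],
  offset=[
    [0,0,0],
    [0,0,0],
    [0,0,0],
    [0,0,0],
    [0,0,0],
    [0,0,0],
    [0,0.025,0],
    [0,0.025,0],
    [0,0.025,0],
    [0,0,0],
    [0,0,0],
    [0,0,0],
    [0,0,0],
    [0,0,0],
  ],
  turn=[7,7,7,7,7,2.4,0,0,0,0,0,0,0,0],
)

```text
time_s: 3.33
eef_pos: [465.4, -341.3, 157.8]
ee_rot: [-0.485, 0.485, -0.514, 0.516]
force: [1.3, 0.8, -0.3]
grip_width: 0.999
```

```bash
cat > e.py <<'E'
from h import *
s=ctrl.sense(); im,d=ctrl.capture('wrist'); save(im,'wrist1.png'); T=c2w('wrist',s)
P=cloud('wrist',d,T); P=P[d>0]
t=P[(P[:,2]>112)&(P[:,2]<120)&(abs(P[:,0]-465)<60)&(abs(P[:,1]+341)<40)]
r=cv2.minAreaRect(t[:,:2].astype(np.float32)) if len(t)>5 else None
print(len(t),r,s['eef_pos'],s['time_s'])
E
python3 e.py
```

```text
2178 ((462.4735412597656, -340.6388244628906), (19.543739318847656, 44.63066482543945), 87.32669830322266) [ 465.4264237  -341.26468695  157.79767828] 3.3333
```

View pics/wrist1.png

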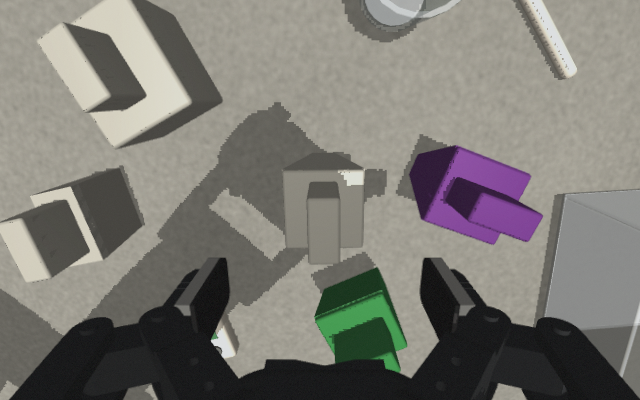

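The wrist view shows the broad wedge's tab at (322,220), between the fingers. The green and purple look-alikes are clear of them. Next I descend and grip.

>>> drive_tool(
  gripper=[0,0,0,0,0,0,0,1,1,1,1,1,1,1,1,1],
  offset=[
    [0,0.0195,-0.002],
    [0,0.0195,0],
    [0,0.0195,0],
    [0,0.0195,0],
    [0,0,0],
    [0,0,0],
    [0,0,0],
    [0,0,0],
    [0,0,0],
    [0,0,0],
    [0,0,0],
    [0,0,0],
    [0,0,0],
    [0,0,0],
    [0,0,0],
    [0,0,0],
  ],
  turn=[-0.5,0,0,0,0,0,0,0,0,0,0,0,0,0,0,0],
  force=90,
)

```text
time_s: 4.72
eef_pos: [463.2, -340.9, 78.7]
ee_rot: [-0.487, 0.487, -0.512, 0.513]
force: [0.8, 0.2, 4.6]
grip_width: 0.225
```

>>> drive_tool(
  gripper=[1,1,1,1,1,1,1,1,1,1,1,1,1,1,1],
  offset=[
    [0,-0.01,0],
    [0,-0.02,0],
    [0,-0.025,0],
    [0,-0.025,0],
    [0,-0.025,0],
    [0,-0.025,0],
    [0,-0.025,0],
    [0,-0.025,0],
    [0,-0.015,0],
    [0,0,0],
    [0,0,0],
    [0,0,0],
    [0,0,0],
    [0,0,0],
    [0,0,0],
  ],
  turn=[0,0,0,0,0,0,0,0,0,3.2,3.2,3.2,3.2,3,0],
)

```text
time_s: 5.97
eef_pos: [462.7, -340.4, 273.2]
ee_rot: [0.412, -0.412, 0.575, -0.575]
force: [-0.0, 0.1, -2.7]
grip_width: 0.22
```

```bash
cat > f.py <<'E'
from h import *
from scipy.spatial.transform import Rotation as R
s=ctrl.sense(); q=s['ee_rot']; M=R.from_quat([q[1],q[2],q[3],q[0]]).as_matrix()
print(s['time_s'],s['eef_pos'],s['force'],s['grip_width'],s['joints'].round(2)); print(M.round(3)); print('yaw x',np.degrees(np.arctan2(M[1,0],M[0,0])))
im,d=ctrl.capture('scene'); save(im,'scene2.png'); np.savez('/tmp/scene',im=im,d=d); T=c2w('scene')
P=cloud('scene',d,T); P=P[d>0]
# shaker walls unobstructed now
a=np.radians(-19); ex=np.array([np.cos(a),np.sin(a)]); ey=np.array([-np.sin(a),np.cos(a)])
O=np.array([557,126.])
L=np.c_[(P[:,:2]-O)@ex,(P[:,:2]-O)@ey,P[:,2]]
m=(abs(L[:,0])<70)&(L[:,2]>140)&(L[:,2]<149)
for lo,hi in((-118,-92),(92,118)):
    w=P[m&(L[:,1]>lo)&(L[:,1]<hi)]; r=cv2.minAreaRect(w[:,:2].astype(np.float32)); print('wall',len(w),r,np.median(w[:,2]))
    c=cv2.fitLine(w[:,:2].astype(np.float32),cv2.DIST_HUBER,0,.01,.01).ravel(); print(np.degrees(np.arctan2(c[1],c[0])),np.median(L[m&(L[:,1]>lo)&(L[:,1]<hi)],0))
m=(abs(L[:,0])<45)&(L[:,2]>141)&(L[:,2]<158)&(L[:,1]<85)&(L[:,1]>-92)
h,e=np.histogram(L[m,1],np.arange(-92,88,4)); print(list(zip(e[:-1].astype(int),h)))
m=(abs(L[:,0])<40)&(L[:,1]>-100)&(L[:,1]<-65); print(np.percentile(L[m,2],[5,50,95]))
E
python3 f.py
```

```text
5.9667 [ 462.74615136 -340.43129952  273.21561816] [-1.25074602e-03  7.83908058e-02 -2.69005092e+00] 0.21968782493205466 [-0.84  0.4   1.27 -0.    1.48  1.06]
[[-0.322 -0.001  0.947]
 [-0.947  0.001 -0.322]
 [-0.001 -1.    -0.001]]
yaw x -108.80566296783539
wall 157 ((523.0550537109375, 27.250768661499023), (9.963825225830078, 113.2011947631836), 70.84819030761719) 145.86408098889365
-19.097725 [   2.96574565 -104.36543022  145.86408099]
wall 243 ((589.8436279296875, 222.2779541015625), (19.106843948364258, 112.5803451538086), 70.63241577148438) 146.35239807688663
-19.706627 [  5.78578144 102.8653652  146.35239808]
[(np.int64(-92), np.int64(0)), (np.int64(-88), np.int64(0)), (np.int64(-84), np.int64(0)), (np.int64(-80), np.int64(0)), (np.int64(-76), np.int64(0)), (np.int64(-72), np.int64(0)), (np.int64(-68), np.int64(0)), (np.int64(-64), np.int64(24)), (np.int64(-60), np.int64(50)), (np.int64(-56), np.int64(52)), (np.int64(-52), np.int64(52)), (np.int64(-48), np.int64(53)), (np.int64(-44), np.int64(50)), (np.int64(-40), np.int64(51)), (np.int64(-36), np.int64(52)), (np.int64(-32), np
[... 194 characters left out ...]
), (np.int64(-4), np.int64(51)), (np.int64(0), np.int64(55)), (np.int64(4), np.int64(55)), (np.int64(8), np.int64(50)), (np.int64(12), np.int64(44)), (np.int64(16), np.int64(50)), (np.int64(20), np.int64(57)), (np.int64(24), np.int64(52)), (np.int64(28), np.int64(55)), (np.int64(32), np.int64(53)), (np.int64(36), np.int64(38)), (np.int64(40), np.int64(41)), (np.int64(44), np.int64(15)), (np.int64(48), np.int64(52)), (np.int64(52), np.int64(64)), (np.int64(56), np.int64(60)), (np.int64(60), np.int64(47)), (np.int64(64), np.int64(47)), (np.int64(68), np.int64(46)), (np.int64(72), np.int64(52)), (np.int64(76), np.int64(65)), (np.int64(80), np.int64(61))]
[ 83.63173388  86.22615056 119.15131091]
```

>>> drive_tool(
  gripper=[1,1,1,1,1,1,1,1,1,1,1,1,1,1,1,1,1,1],
  offset=[
    [-0.014,0,-0.0022],
    [-0.028,0,-0.0044],
    [-0.028,0,-0.0044],
    [-0.028,0,-0.0044],
    [-0.028,0,-0.0044],
    [-0.028,0,-0.0044],
    [-0.028,0,-0.0044],
    [-0.028,0,-0.0044],
    [-0.028,0,-0.0044],
    [-0.028,0,-0.0044],
    [-0.028,0,-0.0044],
    [-0.028,0,-0.0044],
    [-0.028,0,-0.0044],
    [-0.028,0,-0.0044],
    [-0.014,0,-0.0022],
    [0,0,0],
    [0,0,0],
    [0,0,0],
  ],
  turn=[0,0,0,0,0,0,0,0,0,0,0,0,0,0,0,0.4,0,0],
)

```text
time_s: 7.52
eef_pos: [530.0, 50.1, 273.3]
ee_rot: [0.41, -0.41, 0.576, -0.576]
force: [0.1, -0.1, -2.3]
grip_width: 0.218
```

```bash
cat > g.py <<'E'
from h import *
import sys
from scipy.spatial.transform import Rotation as R
tag=sys.argv[1]
s=ctrl.sense(); q=s['ee_rot']; M=R.from_quat([q[1],q[2],q[3],q[0]]).as_matrix()
W=np.array([523,27.2]); a=np.radians(-19.2); ex=np.array([np.cos(a),np.sin(a)]); ey=np.array([-np.sin(a),np.cos(a)]); O=W+105*ey
print(s['time_s'],s['eef_pos'].round(1),s['force'].round(1),s['grip_width'],'yaw',np.degrees(np.arctan2(M[1,0],M[0,0])).round(2))
t=s['eef_pos'][:2]-O; print('TCP in shaker',(t@ex).round(1),(t@ey).round(1))
for n in ['side','scene','wrist']:
    im,d=ctrl.capture(n)
    T=c2w(n,s); P=cloud(n,d,T)
    L=np.dstack([(P[...,:2]-O)@ex,(P[...,:2]-O)@ey,P[...,2]]); np.savez('/tmp/L'+n,L=L,d=d,im=im)
    x0,y0=dict(side=(240,60),scene=(340,130),wrist=(0,0))[n]
    save(im if n=='wrist' else cv2.resize(im[y0:y0+130,x0:x0+170],None,fx=4.5,fy=4.5,interpolation=cv2.INTER_CUBIC),n+tag+'.png')
    for qn in ['wedge','rack_end']:
        r=ctrl.pinpoint(n,qn)
        for x in r:
            p=tw(T,x['centre']); 
            if p[1]>-80: print(n,qn,round(x['score'],2),((p[:2]-O)@ex).round(1),((p[:2]-O)@ey).round(1),p[2].round(1))
    m=(d>0)&(abs(L[...,0])<40)&(L[...,2]>141)&(L[...,2]<149)&(L[...,1]>-90)&(L[...,1]<-30)
    if m.sum()>5: print(n,'rack edge',np.percentile(L[m][:,1],[1,2,5]).round(1),m.sum())
E
python3 g.py A
```

```text
7.5167 [530.   50.1 273.3] [ 0.1 -0.1 -2.3] 0.21844714370327856 yaw -109.07
TCP in shaker -0.9 -81.1
side wedge 0.8 -1.5 -79.1 194.2
side rack_end 0.72 -2.5 -40.6 87.2
side rack edge [-65.6 -65.3 -64.9] 151
scene wedge 0.94 -0.3 -80.9 197.7
scene rack_end 0.92 -0.4 -36.1 87.7
scene rack edge [-62.2 -62.  -61.4] 234
wrist wedge 0.55 -1.2 -86.9 196.5
wrist rack_end 0.66 -4.3 -38.4 80.9
wrist rack edge [-62.9 -62.8 -61.9] 1277
```

View pics/sideA.png

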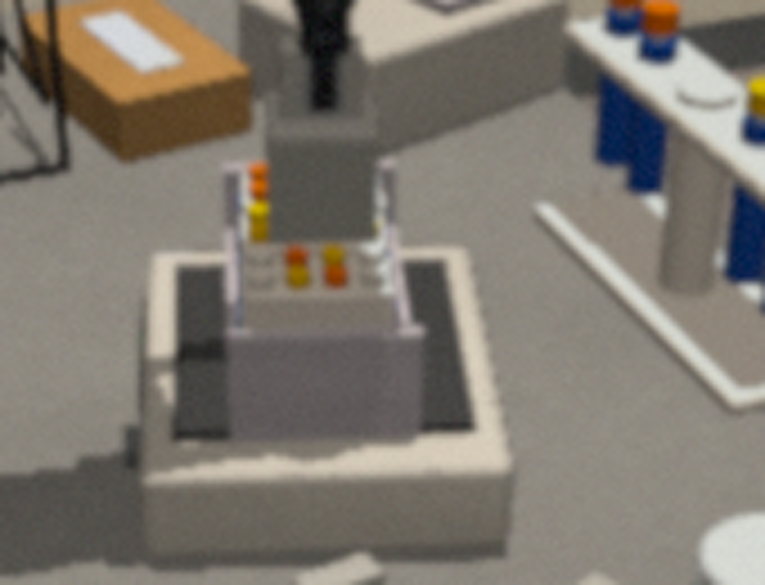

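View pics/wristA.png

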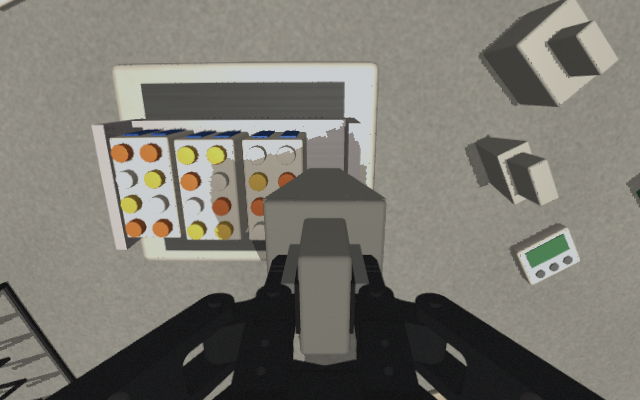

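The side view shows the wedge square and upright above the gap at (320,190), clear of the rack and the wall. I'll lower it into the gap.

>>> drive_tool(
  gripper=[1,1,1,1,1,1,1,1,1,1],
  offset=[
    [0,0.01,0],
    [0,0.01,0],
    [0,0.01,0],
    [0,0.01,0],
    [0,0.01,0],
    [0,0.01,0],
    [0,0.01,0],
    [0,0.002,0],
    [0,0,0],
    [0,0,0],
  ],
  turn=[0,0,0,0,0,0,0,0,0,0],
)

```text
time_s: 8.8
eef_pos: [530.5, 50.3, 201.6]
ee_rot: [-0.41, 0.41, -0.576, 0.576]
force: [-0.2, 0.2, -1.6]
grip_width: 0.222
```

```bash
python3 g.py B
```

```text
8.8 [530.5  50.3 201.6] [-0.2  0.2 -1.6] 0.22238657075851134 yaw -109.1
TCP in shaker -0.5 -80.7
side wedge 0.63 -2.3 -79.1 124.1
side rack_end 0.53 -2.5 -40.8 86.8
side rack edge [-70.2 -68.7 -64.9] 25
scene wedge 0.89 0.3 -81.4 123.5
scene rack_end 0.79 0.0 -37.3 83.7
scene rack edge [-85.7 -83.4 -77.8] 204
wrist wedge 0.96 -1.6 -81.8 121.0
wrist rack_end 0.89 -3.3 -40.8 82.1
wrist rack edge [-85.2 -79.4 -63.3] 2651
```

View pics/wristB.png

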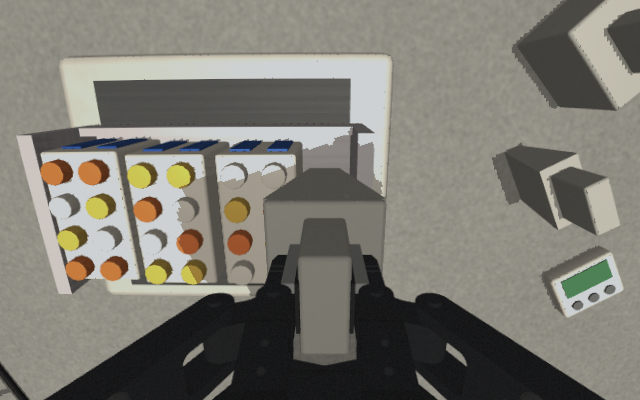

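>>> drive_tool(
  gripper=[1,1,1,1,1,1,1,1,1,1],
  offset=[
    [0,0.002,0],
    [0,0.002,0],
    [0,0.002,0],
    [0,0.002,0],
    [-0.0005,0.002,0],
    [-0.0005,0.002,0],
    [-0.0005,0.002,0],
    [-0.0005,0.002,0],
    [0,0,0],
    [0,0,0],
  ],
  turn=[0,0,0,0,0,0,0,0,0,0],
)

```text
time_s: 10.08
eef_pos: [530.9, 52.4, 185.1]
ee_rot: [0.41, -0.41, 0.576, -0.576]
force: [0.1, -0.3, -2.9]
grip_width: 0.226
```

>>> drive_tool(
  gripper=[1,1,1,1,1,1,1],
  offset=[
    [-0.0005,0.002,0],
    [-0.0005,0.002,0],
    [-0.0006,0.002,0],
    [-0.0006,0.002,0],
    [0,0,0],
    [0,0,0],
    [0,0,0],
  ],
  turn=[0,0,0,0,0,0,0],
)

```text
time_s: 10.67
eef_pos: [531.6, 54.4, 177.2]
ee_rot: [0.41, -0.41, 0.576, -0.576]
force: [0.3, -0.6, -3.0]
grip_width: 0.222
```

```bash
python3 g.py C
```

```text
10.6667 [531.6  54.4 177.2] [ 0.3 -0.6 -3. ] 0.2221789465689053 yaw -109.1
TCP in shaker -0.8 -76.4
side wedge 0.94 -1.3 -74.7 101.4
side rack_end 0.62 -1.4 -29.4 86.5
side rack edge [-78.4 -70.4 -56.1] 28
scene wedge 0.78 -1.3 -77.1 103.1
scene rack_end 0.75 -2.5 -26.2 88.2
scene rack edge [-88.  -87.1 -82.6] 115
wrist wedge 0.66 -1.2 -78.4 100.3
wrist rack_end 0.78 -1.4 -31.1 83.4
wrist rack edge [-87.3 -84.6 -76.4] 1922
```

>>> drive_tool(
  gripper=[1,1,1,1,1,1,1],
  offset=[
    [-0.0003,0.001,0],
    [-0.0003,0.001,0],
    [-0.0003,0.001,0],
    [-0.0003,0.001,0],
    [0,0.001,0],
    [0,0,0],
    [0,0,0],
  ],
  turn=[0,0,0,0,0,0,0],
)

```text
time_s: 11.7
eef_pos: [532.1, 55.5, 172.2]
ee_rot: [0.41, -0.41, 0.576, -0.576]
force: [-0.3, -2.8, -1.1]
grip_width: 0.224
```

>>> drive_tool(
  gripper=[1,1,1,1],
  offset=[
    [0,0.001,0],
    [0,0.001,0],
    [0,0,0],
    [0,0,0],
  ],
  turn=[0,0,0,0],
)

```text
time_s: 12.03
eef_pos: [532.1, 55.5, 170.1]
ee_rot: [0.41, -0.41, 0.576, -0.576]
force: [0.2, -2.8, -1.2]
grip_width: 0.222
```

>>> drive_tool(
  gripper=[1,1,1,1],
  offset=[
    [0,0.001,0],
    [0,0.001,0],
    [0,0,0],
    [0,0,0],
  ],
  turn=[0,0,0,0],
)

```text
time_s: 12.37
eef_pos: [532.2, 55.3, 169.0]
ee_rot: [-0.41, 0.41, -0.576, 0.576]
force: [-2.6, -4.0, 5.0]
grip_width: 0.224
```

```bash
python3 g.py D
```

```text
12.3667 [532.2  55.3 169. ] [-2.6 -4.   5. ] 0.2239279105891418 yaw -109.1
TCP in shaker -0.5 -75.4
side wedge 0.61 -1.2 -72.4 94.4
side rack_end 0.59 -0.7 -28.1 88.7
side rack_end 0.18 -0.6 -72.1 92.2
side rack edge [-76.5 -76.3 -69.8] 26
scene wedge 0.69 1.1 -77.2 92.3
scene rack_end 0.76 -3.6 -23.3 88.7
scene rack edge [-88.1 -87.6 -81.5] 98
wrist wedge 0.98 -3.7 -76.1 89.4
wrist rack_end 0.78 -2.1 -25.9 82.4
wrist rack edge [-88.1 -85.9 -79.5] 1747
```

View pics/wristD.png

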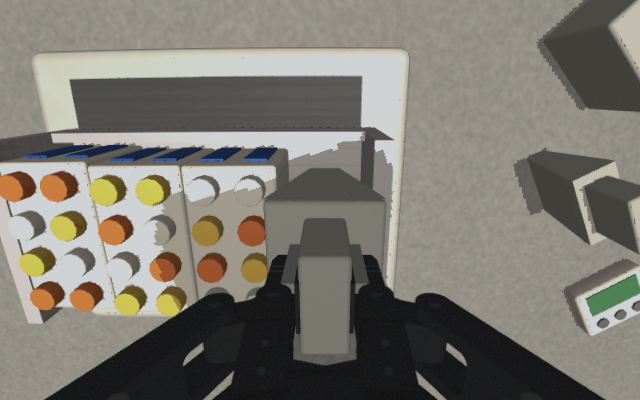

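View pics/sceneD.png

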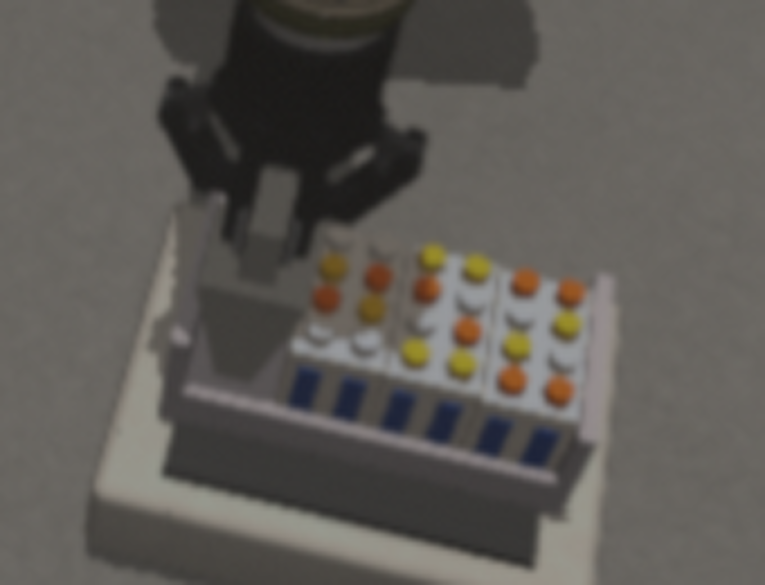

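The scene crop shows the rack row closed up and the wedge upright between the wall and the last rack. The press force is rising, so I press a little more.

>>> drive_tool(
  gripper=[1,1,1,1],
  offset=[
    [0,0.001,0],
    [0,0,0],
    [0,0,0],
    [0,0,0],
  ],
  turn=[0,0,0,0],
)

```text
time_s: 13.15
eef_pos: [532.3, 55.3, 168.8]
ee_rot: [-0.41, 0.41, -0.576, 0.576]
force: [-4.0, -3.0, 11.3]
grip_width: 0.222
```

>>> drive_tool(
  gripper=[1,1,1,1],
  offset=[
    [0,0.001,0],
    [0,0,0],
    [0,0,0],
    [0,0,0],
  ],
  turn=[0,0,0,0],
)

```text
time_s: 13.48
eef_pos: [532.5, 55.3, 168.6]
ee_rot: [-0.411, 0.41, -0.575, 0.577]
force: [-6.2, -2.7, 17.8]
grip_width: 0.219
```

>>> drive_tool(
  gripper=[1,1,1,0.6,0.5,0.5,0.5],
  offset=[
    [0,-0.001,0],
    [0,-0.001,0],
    [0,0,0],
    [0,0,0],
    [0,0,0],
    [0,0,0],
    [0,0,0],
  ],
  turn=[0,0,0,0,0,0,0],
  force=90,
)

```text
time_s: 14.07
eef_pos: [532.1, 55.8, 168.1]
ee_rot: [0.41, -0.41, 0.576, -0.576]
force: [-0.1, -0.3, 0.7]
grip_width: 0.496
```

>>> drive_tool(
  gripper=[0.3,0.2,0.1,0,0,0,0,0,0,0,0,0],
  offset=[
    [0,0,0],
    [0,0,0],
    [0,0,0],
    [0,-0.01,0],
    [0,-0.015,0],
    [0,-0.02,0],
    [0,-0.02,0],
    [0,-0.02,0],
    [0,-0.015,0],
    [0,0,0],
    [0,0,0],
    [0,0,0],
  ],
  turn=[0,0,0,0,0,0,0,0,0,0,0,0],
)

```text
time_s: 15.07
eef_pos: [531.8, 55.5, 267.5]
ee_rot: [0.41, -0.41, 0.576, -0.576]
force: [-0.4, 0.2, -0.6]
grip_width: 1.001
```

```bash
cat >> g.py <<'E'
for n in ['side','scene','wrist']:
    z=np.load('/tmp/L'+n+'.npz'); L=z['L'][z['d']>0]
    b=L[(abs(L[:,0])<50)&(L[:,1]>-115)&(L[:,1]<-40)]
    t=b[(b[:,2]>185)&(b[:,2]<225)]
    if len(t)>20:
        zt=np.percentile(t[:,2],90); tt=t[t[:,2]>zt-4]; r=cv2.minAreaRect(tt[:,:2].astype(np.float32)); 
        A=np.c_[tt[:,:2],np.ones(len(tt))]; c=np.linalg.lstsq(A,tt[:,2],rcond=None)[0]
        print(n,'tab top',np.median(tt[:,2]).round(1),np.round(r[0],1),np.round(r[1]),round(r[2],1),'slope',c[:2].round(3))
    k=L[(abs(L[:,0])<42)&(L[:,2]>141)&(L[:,2]<158)&(L[:,1]>-60)&(L[:,1]<88)]
    h,e=np.histogram(k[:,1],np.arange(-60,88,4)); print(n,dict(zip(e[:-1].astype(int).tolist(),h.tolist())))
E
python3 g.py E
```

```text
15.0667 [531.8  55.5 267.5] [-0.4  0.2 -0.6] 1.0005384111991928 yaw -109.1
TCP in shaker -1.0 -75.4
side wedge 0.66 -1.1 -73.8 92.8
side rack_end 0.73 0.8 -1.9 5.5
side rack_end 0.65 -2.7 -28.7 85.2
side rack edge [-68.9 -63.7 -52.4] 25
scene wedge 0.85 0.4 -76.6 93.6
scene wedge 0.46 -4.7 -0.3 -1.5
scene rack_end 0.87 -2.8 -24.0 87.7
scene rack edge [-89.3 -88.  -85.3] 100
wrist wedge 0.71 -4.0 -78.8 88.3
wrist rack_end 0.73 -2.9 -27.2 84.4
wrist rack_end 0.7 -1.2 -76.1 90.8
wrist rack edge [-85.9 -81.9 -70.8] 891
side tab top 206.3 [ -0.5 -76.1] [27. 43.] 83.7 slope [-0.009  0.012]
side {-60: 0, -56: 1, -52: 12, -48: 16, -44: 14, -40: 13, -36: 4, -32: 2, -28: 0, -24: 6, -20: 18, -16: 11, -12: 7, -8: 3, -4: 3, 0: 3, 4: 11, 8: 17, 12: 11, 16: 3, 20: 4, 24: 2, 28: 16, 32: 21, 36: 12, 40: 11, 44: 4, 48: 6, 52: 21, 56: 38, 60: 27, 64: 13, 68: 12, 72: 7, 76: 25, 80: 29}
scene tab top 206.0 [  0.4 -74.4] [45. 20.] 0.3 slope [ 0.001 -0.01 ]
scene {-60: 6, -56: 9, -52: 10, -48: 20, -44: 48, -40: 53, -36: 51, -32: 48, -28: 48, -24: 52, -20: 55, -16: 52, -12: 50, -8: 42, -4: 50, 0: 49, 4: 55, 8: 53, 12: 52, 16: 44, 20: 47, 24: 48, 28: 60, 32: 57, 36: 54, 40: 40, 44: 48, 48: 50, 52: 57, 56: 57, 60: 52, 64: 41, 68: 42, 72: 45, 76: 53, 80: 61}
wrist tab top 204.8 [ -0.9 -75.5] [43. 20.] 0.6 slope [-0.006 -0.001]
wrist {-60: 19, -56: 18, -52: 80, -48: 204, -44: 535, -40: 483, -36: 461, -32: 380, -28: 466, -24: 539, -20: 576, -16: 490, -12: 439, -8: 328, -4: 427, 0: 486, 4: 644, 8: 557, 12: 477, 16: 362, 20: 340, 24: 461, 28: 706, 32: 550, 36: 464, 40: 331, 44: 285, 48: 464, 52: 619, 56: 633, 60: 511, 64: 375, 68: 220, 72: 360, 76: 641, 80: 658}
```

View pics/wristE.png

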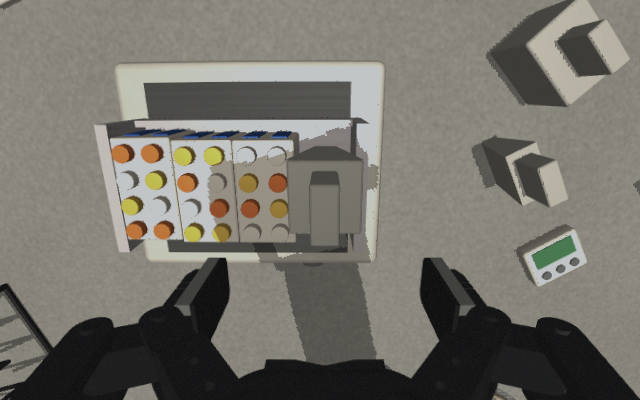

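View pics/sceneE.png

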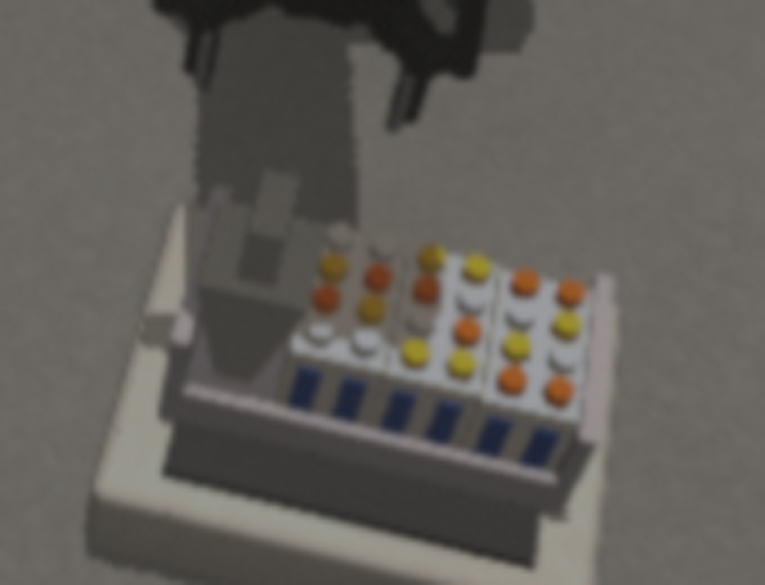

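The wrist and scene views show the gripper clear. The wedge stands square in the gap at wrist pixel (325,195), and the row shows no gaps. All checks are within the limits, so I'm handing in.

```bash
python3 -c "
from rig import ctrl
print(ctrl.finish_job())"
```

```text
the job is handed in; nothing more can be done
None
```

The broad wedge is jammed upright in the gap with the row packed tight, and I handed the job in at about 15 s. No verdict was reported.

I gripped the wedge by its tab, lowered it narrow end down, and pressed with about 20 N until it stopped sinking. Then I eased off, let go and lifted clear.

**Last checks against the limits:**

| Check | Measured | Limit |
|---|---|---|
| Wedge foot height, shaker frame | about 91 mm | 80 to 99 mm |
| Wedge y, shaker frame | about -75 mm | -87 to -63 mm |
| Wedge x, shaker frame | within 1 mm of centre | ±25 mm |
| Wedge upright | level within about 1 degree | 11 degrees |
| Wedge square to the tray | within about 1 degree | 11 degrees |
| Last rack y, shaker frame | -24 to -29 mm, depending on camera | above -29.5 mm |

- **Rack position:** The three cameras put the last rack at -24, -27 and -29 mm. The -29 mm reading, from the side camera, is close to the limit. The other two readings, the closed seams in the pictures and the rise in press force all point to a tight row.
- **Rack tilt:** I did not measure this; the rack looks upright in the pictures.
- **Other disagreements:** The side camera's outline of the tab was about 6 degrees off square, while the scene and wrist cameras showed less than 1 degree. The networks also gave a few false extra hits, which I ignored.

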